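# Find the stamped goggle crate and push it to the dispatch line

### The job

With the fingers only, tip both white crates over onto their sides to see which one is stamped underneath. Once both are lying on their sides, push the stamped one along the table, still on its side, until it sits centred across the dispatch line (the grey tape); leave the other crate on its side and off the tape. Only push and tip: do not lift a crate off the table, and leave everything else on the table where it is.

Things in the scene. Friction and masses are not known exactly. Their poses are not given: they have to be found in the camera images.
- crate_stamped: white lidded plastic crate, lid fixed, 90 (its x) x 120 (its y) x 130 mm tall (its z), 0.3 to 0.5 kg, upright on a grippy rubber rim. Origin: centre of the underside, z toward the lid; at the start x points away from the robot within 0.25 rad. Under it a dark ink stamp, a ring of 60 mm diameter with a cross; nothing else tells the two crates apart. It starts left or right of the tape
- crate_plain: the other crate, same look, size, mass range, origin and axes, but bare underneath; on the other side of the tape. Pulled toward the robot at the top of its far face, either crate tips over its near bottom edge, falls once past about 0.61 rad and lies on its near face, 90 mm high, underside facing away from the robot, toward the scene camera
- crate_stamped_mid (a point): middle of the stamped crate, 65 mm above its origin along its z
- crate_plain_mid (a point): middle of the plain crate, 65 mm above its origin along its z
- line: the dispatch line: a flat grey tape strip on the table, 340 long (its x, world x, pointing away from the robot) x 24 mm wide (its y, world y), with no height to speak of; origin at the middle of the strip
- water_bottle: bystander, loose: upright clear water bottle with a blue cap, 66 diameter x 200 mm tall, standing beyond the far end of the tape line; origin at the centre of its underside
- goggles: bystander, loose: clear protective goggles, about 95 x 165 x 75 mm, left, beyond the crates; origin at the centre of its underside
- sanitiser: bystander, loose: clear bottle with a white cap, 60 diameter x 150 mm tall, right; origin at the centre of its underside
- specimen_jar: bystander, loose: small clear jar with an orange lid, 56 diameter x 60 mm tall, right; origin at the centre of its underside
- headband: bystander, loose: white plastic face-shield headband, a ring 150 diameter x 30 mm high, left; origin at the centre of its underside
- thermometer: bystander, loose: white hand thermometer lying flat, about 135 x 30 x 26 mm, just beyond the far end of the tape line, left of the bottle; origin at the centre of its underside
Not all that is in view belongs to the job. What is shaped like the crate_stamped but green or purple is not meant.

How it is judged:
By the outcome, as a careful person would: the job done as asked, in the order asked, and still so for the second after the job is handed in, with the robot touching nothing.
It also fails if it takes over 72 s, if anything falls off the work surface, if the arm or the gripper's body presses on something with over 40 N, if the wrist force passes 120 N, or if a joint passes its speed limit or range.

### The arm

A 6-joint arm with a two-finger parallel gripper is mounted at the origin on the work surface. World frame = base frame: x ahead of the robot, y to its left, z up, the work surface at z = 0. Lengths are in m, angles in degrees, forces in N, time in s.
With the tool pointing down it reaches from about 0.325 to 0.9 m from the base axis. Payload 3.5 kg.
Tool frame: the origin (TCP) lies between the finger pads; the fingertips stand 14 mm ahead of it and the grasp point (between the pads) lies 5 mm behind it; z points along the fingers, y is the direction in which the jaws open and shut (so a half turn about z gives the same grasp; the last joint's range is limited). The gripper opens to 85 mm and grips with 20 to 120 N. Pads are 22 mm wide; open, the fingers measure 114 mm over their backs; the gripper's body (76 mm by 85 mm) begins 54 mm behind the grasp point. The pads swing forward as they close: fully open they stand 13 mm farther back than shut.
Start: joints at [-72.789, 15.837, -1.513, 72.651, 0, 84.076], TCP at [0.246, -0.575, 0.245] pointing down, gripper open.
Joint ranges: [-178.77, 178.77], [-48.84, 107.48], [-61.69, 71.31], [-111.58, 123.2], [-90, 87.43], [-180, 180]. Speed limits (degrees/s): [147.25, 147.25, 180, 180, 180, 180].

### API

Orientations are given as [roll, pitch, yaw] about the fixed x, y, z axes, in that order (R = Rz(yaw) Ry(pitch) Rx(roll)).
In Python, from station import monitor, vision, order gives the robot as it stands. The module is installed in compiled form; this text tells all that it offers.
- The arm moves only by the tool play_rows, never from a script. Its argument "plan" is a list that holds one entry, the list of rows, each a list of 5 numbers: the opening, from 0 (shut) to 1 (fully open), then the shift along the world's x, y, z in cm, then the turn about the world's z in degrees. In form: [[[gripper, tx, ty, tz, spin], ...]]. A call has 1 to 20 rows; each row is the pose to reach, as a shift and turn from the pose measured when the call began; what a row does not reach only later rows make up. A row lasts 1/12 s, in which the tool goes at most 41.7 mm and 7.16 degrees, less where a joint would pass 70% of its speed; a pose out of reach is approached as far as the arm can. A call with a gripper value outside its range is refused whole. The fingers move at their own pace and stop on an object; "force" is the grip in N (left out, the last holds). Time passes only in rows, so rows that repeat a pose let the fingers close. It gives the time, the measured TCP pose, the force and the opening at its end, in the units of the state.
- monitor.observe(): the state, without advancing time (a new reading comes with each control period).
- vision.snapshot(name): name is "scene" or "side" or "wrist"; returns a dict with "frame" (420x560x3 uint8, red, green, blue), "z_map" (420x560 float32, m along the optical axis (not along the pixel's ray), 0 where there is no reading), "fx", "fy", "cx", "cy" (pixels), "distortion" ([k1, k2, p1, p2, k3] as OpenCV has them; the pictures are not rectified), "camera_from_world" (4x4, takes a point from world to camera coordinates). Camera axes: x right, y down, z forward; pixel columns grow to the right and rows downward; lengths in m; the calibration is good to about 2 mm. A picture is of the moment at which its call begins.
- order.sign_off(): hands the job in, once; it reports no verdict.
The state is a dict: "clock": time; "qpos": joint angles; "joint_velocities": joint speeds; "joint_torque": joint torques, N m; "position": TCP position; "ee_rot": TCP orientation; "ft_force": force on the tool from outside, world axes, zero at the start; "ft_torque": the same for the moment, N m; "opening": finger opening in m.
Only numpy, scipy, OpenCV 4.12 (cv2) and the standard library are available. Lean on these libraries where they do the work, as an engineer would, in place of code of your own. Each camera call takes 0.05 s, during which the arm holds its last target.

## Working session

There is one attempt and no reset: what is moved stays moved. The work goes in short steps, Python scripts to look and compute and a tool call to move; the robot and the scene stay as the last step left them, time stands still between calls to the robot, and variables do not carry over. Pictures are saved under pics/ and viewed, and the job is handed in when it is done.

Besides the shell and the picture viewer there is one more tool, called after "Emit:" as name([rows], argument=value, ...), one row to a line, values as JSON. play_rows: Moves the arm, as the interface text tells. Its arguments: {"type":"object","properties":{"plan":{"type":"array","items":{"type":"array","items":{"type":"array","items":{"type":"number"}}}},"force":{"type":"number"}},"required":["plan"]}

```bash
mkdir -p pics
cat > h.py <<'E'
import numpy as np,cv2
from station import monitor,vision,order
def snap(n,save=None):
    s=vision.snapshot(n)
    if save: cv2.imwrite('pics/'+save+'.png',cv2.cvtColor(s['frame'],cv2.COLOR_RGB2BGR))
    return s
def K(s): return np.array([[s['fx'],0,s['cx']],[0,s['fy'],s['cy']],[0,0,1.]])
def ray(s,uv):
    p=cv2.undistortPoints(np.array(uv,float).reshape(-1,1,2),K(s),np.array(s['distortion'],float)).reshape(-1,2)
    T=np.array(s['camera_from_world']);R=T[:3,:3];o=-R.T@T[:3,3]
    return o,np.c_[p,np.ones(len(p))]@R
def onz(s,uv,z):
    o,d=ray(s,uv); return o+d*((z-o[2])/d[:,2])[:,None]
def proj(s,P):
    T=np.array(s['camera_from_world'])
    return cv2.projectPoints(np.array(P,float).reshape(-1,3),cv2.Rodrigues(T[:3,:3])[0],T[:3,3],K(s),np.array(s['distortion'],float))[0].reshape(-1,2)
def cloud(s):
    z=s['z_map'];v,u=np.mgrid[:z.shape[0],:z.shape[1]]
    o,d=ray(s,np.c_[u.ravel(),v.ravel()])
    return (o+d*z.reshape(-1,1)).reshape(*z.shape,3)
E
python3 - <<'E'
from h import *
for n in ['scene','side','wrist']:
    s=snap(n,n+'0');T=np.array(s['camera_from_world']);print(n,-T[:3,:3].T@T[:3,3],T[2,:3],s['fx'],(s['z_map']>0).mean())
print(monitor.observe())
E
```

```text
scene [ 1.09483498 -0.60907896  1.04198054] [-0.45899448  0.45839642 -0.76104979] 442.5192550314412 0.9958673469387755
side [1.06170921 0.76839444 0.89450232] [-0.43765187 -0.61275048 -0.6580256 ] 415.78005442680075 0.9959651360544217
wrist [ 0.31127151 -0.54629073  0.37323353] [-0.25920153 -0.10732051 -0.95984211] 316.78098614473134 0.9960799319727891
{'clock': 0.15, 'qpos': array([-7.27860906e+01,  1.58708463e+01, -1.57879114e+00,  7.26505074e+01,
        2.08037712e-03,  8.40764522e+01]), 'joint_velocities': array([-0.04409743, -0.120365  ,  0.25463448, -0.08237724,  0.0845837 ,
        0.06676496]), 'joint_torque': array([ 1.18011320e-05, -4.46056616e+01,  2.95638925e+01,  1.05449956e-02,
       -2.91830283e-06,  1.95925264e-05]), 'position': array([ 0.24542333, -0.57417022,  0.24439662]), 'ee_rot': array([-1.79900605e+02, -1.24043361e-02,  2.31374446e+01]), 'ft_force': array([ 0.27397038,  0.48575262, -0.00680113]), 'ft_torque': array([ 0.0197754 , -0.04563398, -0.00576735]), 'opening': 0.08526160266981936}
```

View pics/scene0.png

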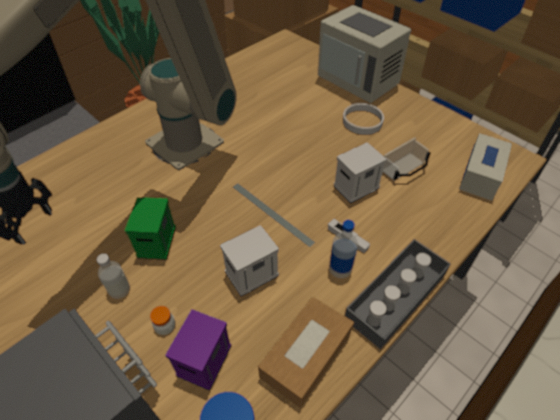

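View pics/side0.png

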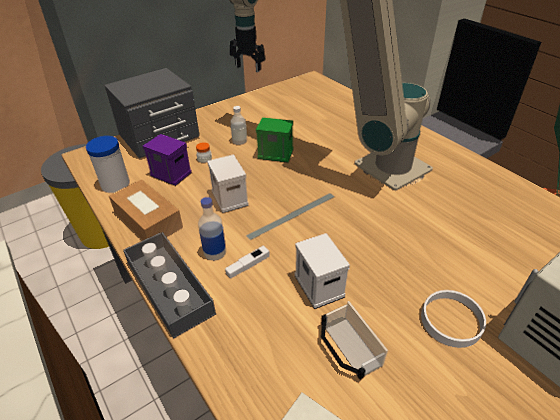

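The two white crates are at (250,260) and (358,172) in the scene view, and at (228,182) and (321,270) in the side view. The green box (152,228) and purple box (200,350) are decoys. The goggles sit just beyond the left crate. Next I'll measure everything.

Run:
```python
from h import *
for n in ['scene','side']:
    s=snap(n);C=cloud(s);f=s['frame'];hsv=cv2.cvtColor(f,cv2.COLOR_RGB2HSV)
    # lid tops
    m=((C[...,2]>.122)&(C[...,2]<.138)&(hsv[...,1]<70)&(C[...,0]>.3)&(C[...,0]<.9)&(abs(C[...,1])<.45)).astype(np.uint8)
    k,l,st,ce=cv2.connectedComponentsWithStats(m)
    for i in range(1,k):
        if st[i,4]<250: continue
        vv,uu=np.where(l==i); P=C[l==i]
        r=cv2.minAreaRect((P[:,:2]*1000).astype(np.float32))
        print(n,'top',ce[i].round(),st[i,4],'med z',np.median(P[:,2]).round(4),'rect',np.round(r[0],1),np.round(r[1],1),round(r[2],1))
        print(cv2.boxPoints(r).round(0).tolist())
    # tape
    m=((abs(C[...,2])<.012)&(hsv[...,1]<60)&(hsv[...,2]>60)&(C[...,0]>.25)&(C[...,0]<.85)&(abs(C[...,1])<.4)).astype(np.uint8)
    k,l,st,ce=cv2.connectedComponentsWithStats(m)
    for i in range(1,k):
        if st[i,4]<150: continue
        vv,uu=np.where(l==i);P=onz(s,np.c_[uu,vv],0)
        print(n,'low',ce[i].round(),st[i,4],P.min(0).round(3),P.max(0).round(3),P.mean(0).round(4))
    # objects map
    m=((C[...,2]>.015)&(C[...,2]<.4)&(C[...,0]>.3)&(C[...,0]<1.0)&(abs(C[...,1])<.55)).astype(np.uint8)
    k,l,st,ce=cv2.connectedComponentsWithStats(m)
    for i in range(1,k):
        if st[i,4]<150: continue
        P=C[l==i];print(n,'obj',ce[i].round(),st[i,4],np.percentile(P,2,axis=0).round(3),np.percentile(P,98,axis=0).round(3))
```

```text
scene top [361. 159.] 885 med z 0.1302 rect [573.1 258.5] [124.3  94.9] 77.6
[[513.0, 208.0], [606.0, 188.0], [633.0, 309.0], [540.0, 329.0]]
scene top [249. 248.] 1454 med z 0.1299 rect [ 575.5 -203.1] [121.  94.] 77.7
[[517.0, -252.0], [609.0, -272.0], [634.0, -154.0], [542.0, -134.0]]
scene low [274. 215.] 548 [ 0.288 -0.021  0.   ] [ 0.623 -0.001  0.   ] [ 0.4663 -0.011   0.    ]
scene obj [357. 123.] 207 [0.308 0.464 0.016] [0.453 0.546 0.034]
scene obj [373. 167.] 2831 [0.526 0.195 0.017] [0.684 0.515 0.133]
scene obj [481. 178.] 1038 [0.808 0.49  0.018] [0.918 0.548 0.092]
scene obj [152. 233.] 1733 [ 0.302 -0.396  0.017] [ 0.366 -0.269  0.133]
scene obj [345. 247.] 1389 [ 0.628 -0.05   0.018] [0.77  0.089 0.201]
scene obj [250. 258.] 2596 [ 0.528 -0.267  0.019] [ 0.629 -0.148  0.133]
scene obj [338. 328.] 8427 [ 0.783 -0.38   0.019] [0.959 0.166 0.079]
scene obj [112. 276.] 902 [ 0.349 -0.52   0.018] [ 0.388 -0.464  0.152]
scene obj [162. 319.] 528 [ 0.509 -0.491  0.017] [ 0.558 -0.441  0.063]
scene obj [199. 348.] 3291 [ 0.626 -0.519  0.017] [ 0.735 -0.388  0.133]
scene obj 
[... 736 characters left out ...]
0.736 -0.382  0.134]
side obj [108. 163.] 1544 [ 0.815 -0.541  0.019] [ 0.909 -0.468  0.174]
side obj [203. 151.] 228 [ 0.51  -0.482  0.016] [ 0.558 -0.436  0.064]
side obj [228. 182.] 1593 [ 0.534 -0.26   0.018] [ 0.628 -0.138  0.133]
side obj [159. 249.] 5579 [ 0.778 -0.362  0.018] [0.959 0.17  0.079]
side obj [211. 230.] 1162 [ 0.711 -0.026  0.019] [0.769 0.015 0.203]
side obj [321. 268.] 2773 [0.531 0.198 0.018] [0.627 0.321 0.134]
side obj [248. 260.] 489 [0.619 0.064 0.016] [0.75  0.094 0.031]
side obj [442. 305.] 447 [0.306 0.469 0.016] [0.453 0.548 0.034]
side obj [355. 338.] 1701 [0.59  0.367 0.017] [0.692 0.52  0.075]
side obj [305. 409.] 755 [0.804 0.493 0.088] [0.87  0.548 0.094]
```

Emit:
play_rows([
  [[0.5,2,2,0,7],[0.5,5,4,0,14],[0.5,8,7,0,21],[0.5,11,9,0,28],[0.5,14,12,0,35],[0.5,17,14,0,42],[0.5,20,17,0,49],[0.5,23,19,0,57],[0.5,26,22,0,64],[0.5,29,24,0,72],[0.5,31,26,0,80],[0.5,33,28,0,87],[0.5,35,30,0,95],[0.5,37,31,0,102],[0.5,38,32,0,110],[0.5,39,33,0,117],[0.5,40,34,0,124],[0.5,41,35,0,131],[0.5,41.3,35.3,0,138],[0.5,41.3,35.3,0,144.4]],
])

```text
clock: 1.92
position: [0.6593, -0.2202, 0.2443]
ee_rot: [-180.0, -0.0, 165.7]
ft_force: [-0.0, 0.5, -0.2]
opening: 0.0428
```

Emit:
play_rows([
  [[0.5,0,0,-3,1.8],[0.5,0,0,-6,1.8],[0.5,0,0,-9,1.8],[0.5,0,0,-12,1.8],[0.5,0,0,-13,1.8],[0.5,0,0,-13,1.8]],
])

```text
clock: 2.42
position: [0.6564, -0.2189, 0.1101]
ee_rot: [180.0, -0.5, 167.5]
ft_force: [-0.5, -0.1, -0.2]
opening: 0.0425
```

Run:
```python
from h import *
s=snap('scene');f=s['frame'][180:300,170:330];cv2.imwrite('pics/s1.png',cv2.cvtColor(cv2.resize(f,None,fx=4,fy=4),cv2.COLOR_RGB2BGR))
o=monitor.observe();print(o['position'],o['ee_rot'])
```

```text
[ 0.65815655 -0.21969067  0.11289849] [179.99907877  -0.21803065 167.49258507]
```

View pics/s1.png

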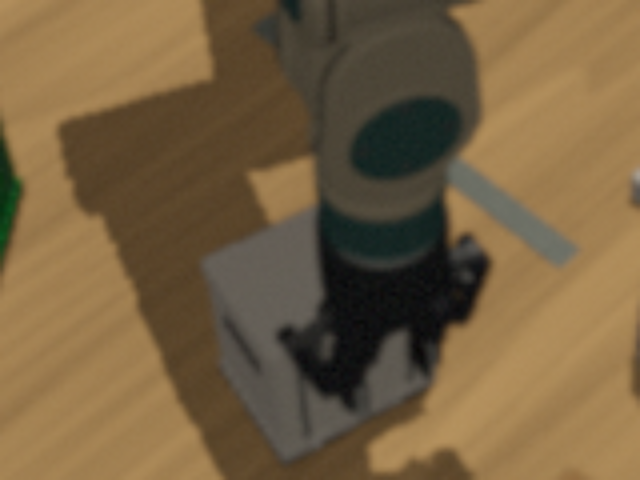

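The fingers are behind the far face and clear of it. Next I'll pull along the crate's −x.

Emit:
play_rows([
  [[0.5,-1,0.2,0,0],[0.5,-2,0.4,0,0],[0.5,-2.6,0.6,0,0],[0.5,-3.2,0.7,0,0],[0.5,-3.8,0.8,0,0],[0.5,-4.4,1,0.2,0],[0.5,-5,1.1,0.4,0],[0.5,-5.6,1.2,0.6,0]],
])

```text
clock: 3.13
position: [0.6031, -0.2081, 0.1204]
ee_rot: [-180.0, -0.0, 167.5]
ft_force: [2.9, -0.2, 3.3]
opening: 0.0428
```

Run:
```python
from h import *
s=snap('side','s2')
```

```text
(no output)
```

View pics/s2.png

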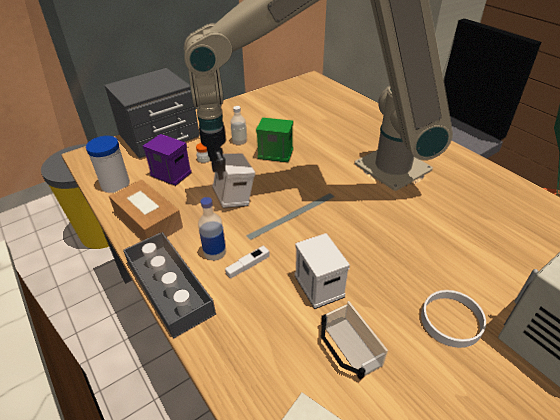

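The crate at (235,180) is starting to tip toward the robot, with a contact force of 3 N. I'll keep pulling.

Emit:
play_rows([
  [[0.5,-0.6,0.1,0.1,0],[0.5,-1.2,0.3,0.2,0],[0.5,-1.8,0.4,0.3,0],[0.5,-2.4,0.5,0.4,0],[0.5,-3,0.7,0.5,0],[0.5,-3.5,0.8,0.6,0],[0.5,-4,0.9,0.8,0],[0.5,-4.5,1,1,0],[0.5,-5,1.1,1.2,0],[0.5,-5,1.1,2.5,0],[0.5,-5,1.1,5,0],[0.5,-5,1.1,8,0],[0.5,-5,1.1,11,0],[0.5,-5,1.1,13,0]],
])

```text
clock: 4.35
position: [0.5518, -0.1969, 0.2535]
ee_rot: [-179.9, -0.0, 167.5]
ft_force: [0.4, -1.0, 0.1]
opening: 0.0428
```

Run:
```python
from h import *
s=snap('scene','s3')
s=snap('side','s3b')
```

```text
(no output)
```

View pics/s3.png

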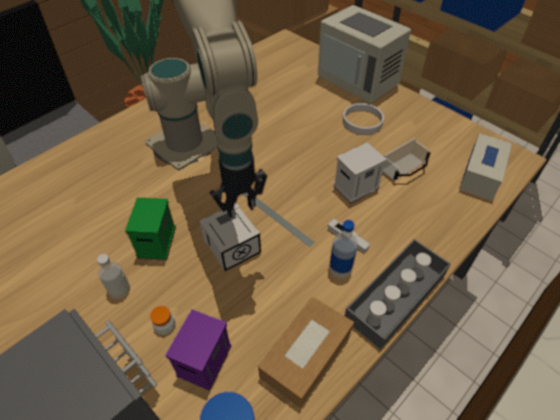

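View pics/s3b.png

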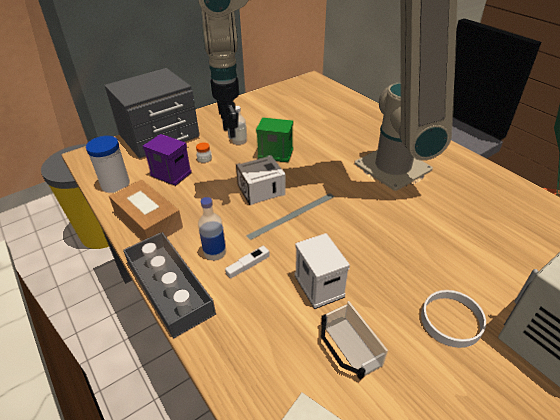

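The right crate fell cleanly and carries the ring-and-cross stamp at (241,252) in the scene view, so it is crate_stamped. Now the left crate.

Emit:
play_rows([
  [[0.5,0.5,2,0,0],[0.5,1.5,5,0,0],[0.5,2.5,8.5,0,0],[0.5,3,12,0,0],[0.5,4,15.5,0,0],[0.5,5,19,0,0],[0.5,6,22.5,0,0],[0.5,6.5,26,0,0],[0.5,7.5,29.5,0,0],[0.5,8,33,0,0],[0.5,9,36.5,0,0],[0.5,10,40,0,0],[0.5,10.3,42.5,0,0],[0.5,10.5,43.7,0,0],[0.5,10.5,43.7,-2,0],[0.5,10.5,43.7,-5,0],[0.5,10.5,43.7,-9,0],[0.5,10.5,43.7,-12,0],[0.5,10.5,43.7,-14,0],[0.5,10.5,43.7,-14,0]],
])

```text
clock: 6.12
position: [0.6533, 0.2369, 0.1081]
ee_rot: [-179.5, -0.4, 167.4]
ft_force: [-1.3, -0.5, -0.8]
opening: 0.0427
```

Run:
```python
from h import *
s=snap('side');f=s['frame'][200:380,220:460];cv2.imwrite('pics/s4.png',cv2.cvtColor(cv2.resize(f,None,fx=3,fy=3),cv2.COLOR_RGB2BGR))
o=monitor.observe();print(o['position'],o['ee_rot'])
s=snap('scene');C=cloud(s);m=(C[...,2]>.08)&(C[...,2]<.1)&(C[...,0]>.35)&(C[...,0]<.58)&(C[...,1]<-.08)&(C[...,1]>-.3)
k,l,st,ce=cv2.connectedComponentsWithStats(m.astype(np.uint8));i=1+np.argmax(st[1:,4])
r=cv2.minAreaRect((C[l==i][:,:2]*1000).astype(np.float32));print(r,cv2.boxPoints(r),np.median(C[l==i][:,2]))
```

```text
[0.65532689 0.2375704  0.11141444] [-1.79620667e+02 -1.16065393e-01  1.67448303e+02]
((464.2700500488281, -178.3326873779297), (121.51472473144531, 136.05429077148438), 77.65514373779297) [[ 384.82617 -223.14136]
 [ 517.7347  -252.22913]
 [ 543.7139  -133.52402]
 [ 410.80542 -104.43625]] 0.08864312208044772
```

View pics/s4.png

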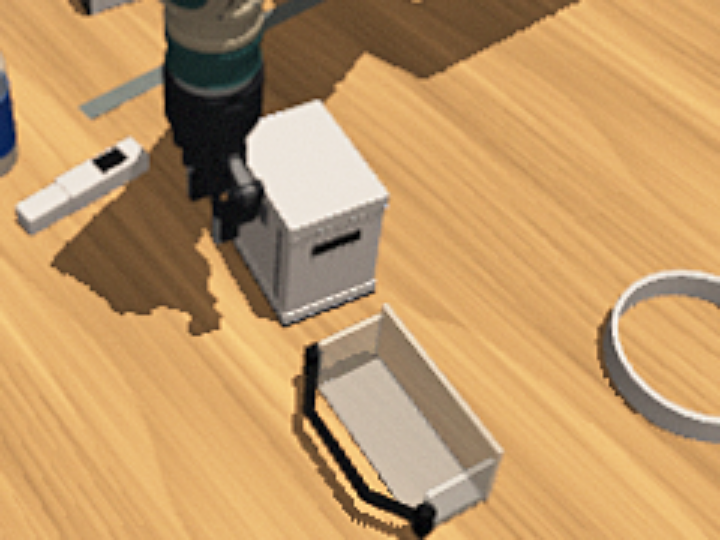

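Emit:
play_rows([
  [[0.5,-1,0.2,0,0],[0.5,-2,0.4,0,0],[0.5,-2.6,0.6,0.1,0],[0.5,-3.2,0.7,0.2,0],[0.5,-3.8,0.8,0.3,0],[0.5,-4.4,1,0.4,0],[0.5,-5,1.1,0.6,0],[0.5,-5.6,1.2,0.8,0],[0.5,-6.2,1.4,1,0],[0.5,-6.8,1.5,1.1,0],[0.5,-7.4,1.6,1.2,0],[0.5,-8,1.8,1.3,0],[0.5,-8.6,1.9,1.4,0],[0.5,-9.2,2,1.6,0],[0.5,-9.8,2.2,1.8,0],[0.5,-10.3,2.3,2,0],[0.5,-10.3,2.3,4,0],[0.5,-10.3,2.3,7,0],[0.5,-10.3,2.3,10,0],[0.5,-10.3,2.3,13.5,0]],
])

```text
clock: 7.88
position: [0.5528, 0.2609, 0.2489]
ee_rot: [-179.7, -0.0, 167.5]
ft_force: [0.3, -0.5, 0.2]
opening: 0.0429
```

Run:
```python
from h import *
s=snap('scene','s5');C=cloud(s);m=(C[...,2]>.08)&(C[...,2]<.1)&(C[...,0]>.35)&(C[...,0]<.58)&(C[...,1]>.1)&(C[...,1]<.4)
k,l,st,ce=cv2.connectedComponentsWithStats(m.astype(np.uint8));i=1+np.argmax(st[1:,4])
r=cv2.minAreaRect((C[l==i][:,:2]*1000).astype(np.float32));print(r,cv2.boxPoints(r),np.median(C[l==i][:,2]))
```

```text
((463.649658203125, 283.3334045410156), (123.32916259765625, 135.6898956298828), 77.11647033691406) [[383.76334 238.34859]
 [516.0373  208.09383]
 [543.536   328.31824]
 [411.26202 358.573  ]] 0.0887884203757745
```

View pics/s5.png

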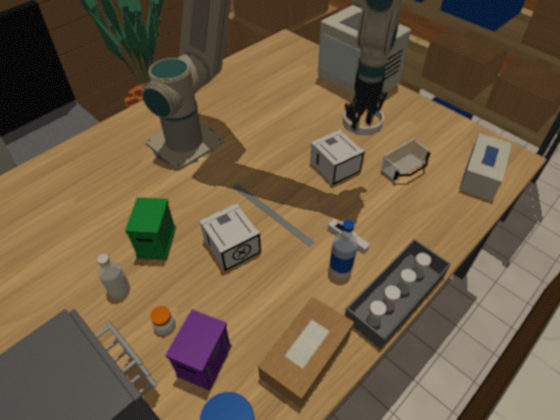

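Run:
```python
from h import *
s=snap('side');C=cloud(s);m=(C[...,2]>.02)&(C[...,2]<.14)&(C[...,0]>.27)&(C[...,0]<.42)&(C[...,1]<-.22)&(C[...,1]>-.42)&(s['frame'][...,1].astype(int)>1.5*s['frame'][...,0])
P=C[m];r=cv2.minAreaRect((P[:,:2]*1000).astype(np.float32));print(cv2.boxPoints(r).round(),P.max(0),m.sum())
f=snap('scene')['frame'][110:290,180:400];cv2.imwrite('pics/s6.png',cv2.cvtColor(cv2.resize(f,None,fx=3,fy=3),cv2.COLOR_RGB2BGR))
```

```text
[[ 222. -309.]
 [ 301. -402.]
 [ 375. -338.]
 [ 297. -246.]] [ 0.37015707 -0.24913891  0.13494616] 1002
```

View pics/s6.png

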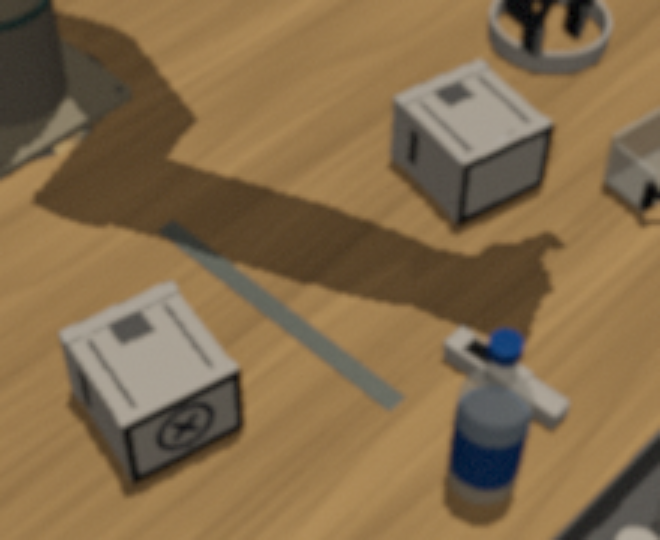

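Emit:
play_rows([
  [[0.6,-0.3,-2,0,-4],[0.6,-1,-5,0,-8],[0.6,-2,-8.5,0,-13],[0.6,-2.5,-12,0,-18],[0.6,-3,-15.5,0,-24],[0.6,-4,-19,0,-30],[0.6,-5,-22.5,0,-36],[0.6,-5.5,-26,0,-42],[0.6,-6,-29.5,0,-48],[0.6,-7,-33,0,-54],[0.6,-7.5,-36.5,0,-60],[0.6,-8,-40,0,-66],[0.6,-9,-43.5,0,-72],[0.6,-9.5,-47,0,-78],[0.6,-10,-50,0,-84],[0.6,-10.8,-52,0,-88],[0.6,-10.8,-52.7,0,-90],[0.6,-10.8,-52.7,0,-90]],
])

```text
clock: 9.53
position: [0.4475, -0.2656, 0.2519]
ee_rot: [-179.9, 0.4, 77.3]
ft_force: [0.9, -0.5, 0.3]
opening: 0.0511
```

In the crop, the left crate's underside is bare and the right one's has the ring and cross. Next I'll lower the fingers beside the stamped crate's right face.

Emit:
play_rows([
  [[0.6,-0.2,0,-3,0],[0.6,-0.2,0,-6,0],[0.6,-0.2,0,-9,0],[0.6,-0.2,0,-12,0],[0.6,-0.2,0,-15,0],[0.6,-0.2,0,-18,0],[0.6,-0.2,0,-20,0],[0.6,-0.2,0,-20.7,0],[0.6,-0.2,0,-20.7,0]],
])

```text
clock: 10.28
position: [0.4438, -0.2627, 0.0425]
ee_rot: [-179.6, 0.3, 77.4]
ft_force: [0.4, -0.2, -0.0]
opening: 0.0516
```

Run:
```python
from h import *
s=snap('scene');f=s['frame'][150:330,90:330];cv2.imwrite('pics/s7.png',cv2.cvtColor(cv2.resize(f,None,fx=3,fy=3),cv2.COLOR_RGB2BGR))
o=monitor.observe();print(o['position'],o['ee_rot'],o['ft_force'])
```

```text
[ 0.4451145  -0.26402369  0.04426963] [-179.75758314    0.3698197    77.40843409] [-0.13503667  0.48378629  0.07525853]
```

View pics/s7.png

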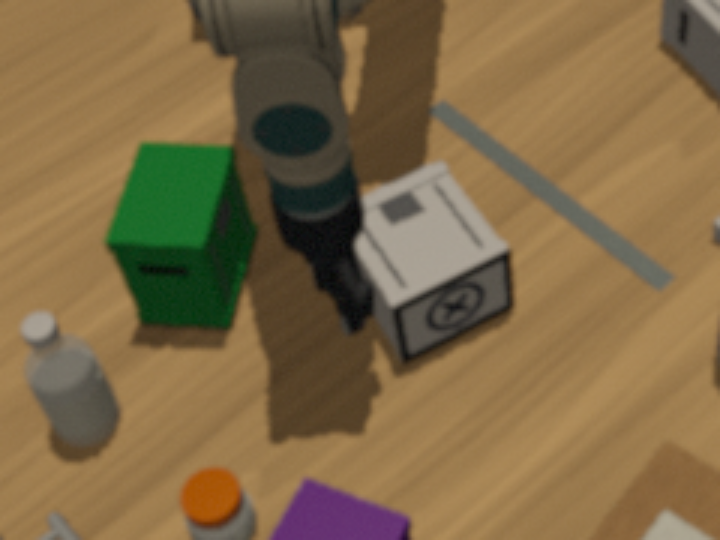

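The fingers are beside the right face. I'll push most of the way while gradually turning the crate square to the tape.

Emit:
play_rows([
  [[0.6,0.2,0.8,0,0],[0.6,0.4,1.6,0,0],[0.6,0.5,2.2,0,0],[0.6,0.6,2.8,0,0],[0.6,0.8,3.5,0,0.5],[0.6,0.9,4.2,0,1],[0.6,1.0,4.9,0,1.7],[0.6,1.2,5.6,0,2.4],[0.6,1.3,6.3,0,3.1],[0.6,1.4,7,0,3.8],[0.6,1.5,7.7,0,4.5],[0.6,1.6,8.4,0,5.2],[0.6,1.7,9.1,0,5.9],[0.6,1.8,9.8,0,6.6],[0.6,1.9,10.5,0,7.3],[0.6,1.9,11.2,0,8],[0.6,2,11.9,0,8.7],[0.6,2,12.5,0,9.4],[0.6,2.1,13,0,10],[0.6,2.1,13,0,10]],
])

```text
clock: 12.0
position: [0.4656, -0.1325, 0.044]
ee_rot: [-179.7, 0.3, 87.5]
ft_force: [1.0, -0.2, 0.1]
opening: 0.051
```

```bash
cat > m.py <<'E'
from h import *
import sys
for n in ['scene','side']:
    s=snap(n,sys.argv[1]+n);C=cloud(s);g=s['frame'].astype(int).max(2)
    m=(C[...,2]>.085)&(C[...,2]<.094)&(C[...,0]>.35)&(C[...,0]<.62)&(C[...,1]>-.3)&(C[...,1]<.15)&(g>70)
    k,l,st,ce=cv2.connectedComponentsWithStats(m.astype(np.uint8));i=1+np.argmax(st[1:,4])
    r=cv2.minAreaRect((C[l==i][:,:2]*1000).astype(np.float32));print(n,st[i,4],np.round(r[0],1),np.round(r[1],1),r[2],cv2.boxPoints(r).round().tolist())
o=monitor.observe();print(o['position'],o['ee_rot'],o['ft_force'])
E
python3 m.py s8
```

```text
scene 951 [470.4 -58. ] [120.7 131.8] 87.41056060791016 [[402.0, -115.0], [533.0, -121.0], [539.0, -1.0], [407.0, 5.0]]
side 970 [468.1 -59.9] [123.1 132.7] 87.1109390258789 [[399.0, -118.0], [531.0, -125.0], [537.0, -2.0], [405.0, 5.0]]
[ 0.46556244 -0.13313601  0.04393358] [-179.69533752    0.29214723   87.45617289] [-0.66565185 -0.56225322 -0.15804086]
```

View pics/s8scene.png

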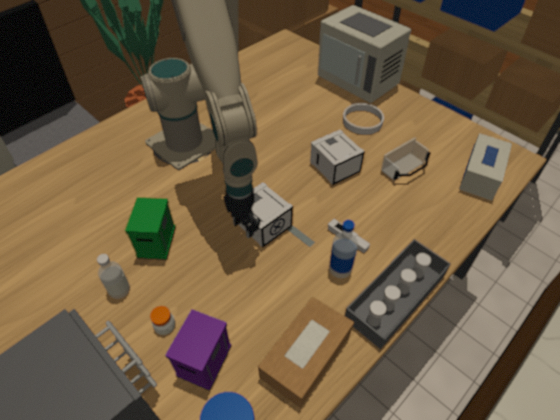

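The crate has followed the fingers squarely: yaw is within 3° and y is about −59 mm. The tape is at about −13 mm, so 46 mm remain.

Emit:
play_rows([
  [[0.6,0,0.5,0,0.4],[0.6,0,1,0,0.8],[0.6,0,1.5,0,1.2],[0.6,0,2,0,1.5],[0.6,0,2.5,0,1.8],[0.6,0,3,0,2.1],[0.6,0,3.5,0,2.4],[0.6,0,4,0,2.5],[0.6,0,4.3,0,2.5],[0.6,0,4.5,0,2.5],[0.6,0,4.6,0,2.5],[0.6,0,4.6,0,2.5]],
])

```text
clock: 13.1
position: [0.4655, -0.0867, 0.0439]
ee_rot: [-179.7, 0.3, 90.0]
ft_force: [-0.3, -0.3, 0.0]
opening: 0.0513
```

```bash
python3 m.py s9
```

```text
scene 825 [467.2 -15. ] [124.6 131.1] 89.47582244873047 [[401.0, -77.0], [532.0, -78.0], [533.0, 47.0], [402.0, 48.0]]
side 1016 [463.8 -14.1] [124.4 133.5] 89.89371490478516 [[397.0, -76.0], [530.0, -76.0], [531.0, 48.0], [397.0, 48.0]]
[ 0.46536344 -0.08669347  0.04378496] [-179.67799453    0.221135     89.96936435] [-0.72848092 -0.26212291 -0.16236296]
```

Now I'll back off, rise and re-measure with a clear view.

Emit:
play_rows([
  [[0.6,0,-1,0,0],[0.6,0,-2.5,0,0],[0.6,0,-4,0,0],[0.6,0,-5,1,0],[0.6,0,-5,4,0],[0.6,0,-6,7,0],[0.6,0,-8,10,0],[0.6,0,-11,13,0],[0.6,0,-14,16,0],[0.6,0,-17,18,0],[0.6,0,-20,20,0],[0.6,0,-22,20,0],[0.6,0,-22,20,0]],
])

```text
clock: 14.28
position: [0.4663, -0.3119, 0.2467]
ee_rot: [-179.9, 0.5, 89.7]
ft_force: [0.5, -0.2, -0.7]
opening: 0.0513
```

```bash
python3 m.py s10
python3 - <<'E'
from h import *
for n in ['scene','side']:
    s=snap(n);C=cloud(s);hsv=cv2.cvtColor(s['frame'],cv2.COLOR_RGB2HSV)
    for a,b in [(.28,.385),(.555,.63)]:
        m=(abs(C[...,2])<.012)&(hsv[...,1]<60)&(C[...,0]>a)&(C[...,0]<b)&(abs(C[...,1]+.012)<.03)
        v,u=np.where(m)
        if len(u)>10: P=onz(s,np.c_[u,v],0);print(n,len(u),P.mean(0).round(4),np.percentile(P[:,1],[3,97]).round(4))
    m=(C[...,2]>.015)&(C[...,2]<.21)&(C[...,0]>.3)&(C[...,0]<1.0)&(abs(C[...,1])<.55)
    k,l,st,ce=cv2.connectedComponentsWithStats(m.astype(np.uint8))
    for i in range(1,k):
        if st[i,4]<150: continue
        P=C[l==i];print(n,'obj',ce[i].round(),st[i,4],np.percentile(P,2,axis=0).round(3),np.percentile(P,98,axis=0).round(3))
E
```

```text
scene 1295 [466.1 -12.5] [123.1 132.3] 89.26142120361328 [[399.0, -73.0], [531.0, -75.0], [533.0, 48.0], [401.0, 50.0]]
side 1031 [464.3 -12.3] [122.  132.4] 89.84312438964844 [[398.0, -73.0], [530.0, -73.0], [531.0, 49.0], [398.0, 49.0]]
[ 0.46486682 -0.30748041  0.24421905] [-179.68960476    0.18068186   89.85639728] [-0.27164532  0.67280338  0.19970336]
scene 71 [ 0.313  -0.0104  0.    ] [-0.0201 -0.0009]
scene 131 [ 0.5895 -0.0109  0.    ] [-0.0205 -0.0012]
scene obj [358. 124.] 213 [0.306 0.465 0.015] [0.454 0.545 0.034]
scene obj [336. 155.] 1806 [0.396 0.214 0.018] [0.535 0.337 0.093]
scene obj [404. 158.] 881 [0.586 0.36  0.016] [0.689 0.519 0.075]
scene obj [481. 178.] 1036 [0.809 0.489 0.017] [0.918 0.547 0.092]
scene obj [273. 204.] 2230 [ 0.406 -0.072  0.02 ] [0.532 0.044 0.092]
scene obj [151. 233.] 1730 [ 0.302 -0.396  0.017] [ 0.366 -0.269  0.133]
scene obj [345. 247.] 1383 [ 0.628 -0.05   0.018] [0.77  0.09  0.201]
scene obj [338. 328.] 8424 [ 0.783 -0.38   0.019] [0.959 0.166 0.078]
scene obj [112. 276.] 897 [ 0.348 -0.52   0.019] [ 0.388 -0.464  0.152]
scene obj [16
[... 500 characters left out ...]
 [ 0.736 -0.383  0.134]
side obj [108. 163.] 1549 [ 0.816 -0.542  0.019] [ 0.909 -0.468  0.174]
side obj [203. 151.] 229 [ 0.509 -0.484  0.016] [ 0.557 -0.436  0.063]
side obj [290. 203.] 2041 [ 0.404 -0.069  0.018] [0.53  0.047 0.094]
side obj [159. 249.] 5561 [ 0.779 -0.362  0.018] [0.959 0.17  0.079]
side obj [211. 230.] 1160 [ 0.711 -0.027  0.02 ] [0.769 0.015 0.203]
side obj [358. 260.] 2819 [0.403 0.218 0.019] [0.537 0.352 0.094]
side obj [248. 260.] 483 [0.619 0.064 0.016] [0.75  0.094 0.032]
side obj [443. 305.] 441 [0.307 0.469 0.016] [0.453 0.548 0.034]
side obj [355. 338.] 1685 [0.59  0.366 0.018] [0.692 0.52  0.075]
side obj [305. 409.] 752 [0.804 0.493 0.088] [0.87  0.548 0.094]
```

View pics/s10scene.png

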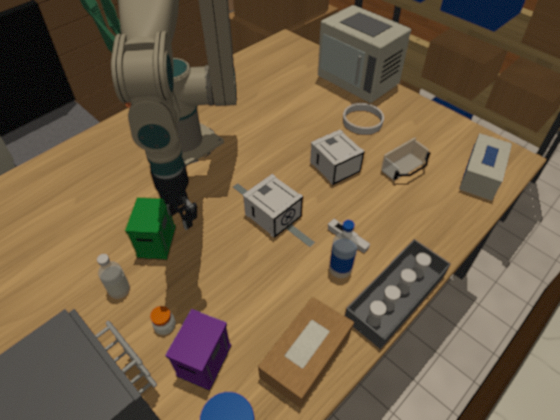

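The stamped crate at (273,205) lies on its side across the tape. It is centred at y = −12.4 mm and the tape at −12.6 mm. No bystander has moved.

```bash
python3 -c "
from h import *
print(order.sign_off())"
```

```text
the job is handed in; nothing more can be done
None
```

The job is done and handed in at about 14.5 s on the clock, with the arm clear of everything. I tipped both crates toward the robot with the fingers. The right-hand crate had the ring-and-cross stamp underneath; the left was bare. I then pushed the stamped one on its side to the tape.

- **Stamped crate:** it lies on its side, 90 mm high. Its centre measures y ≈ −12.4 mm (average of two cameras), against −12.6 mm for the tape. It sits at x ≈ 0.465 m, within 1° of square to the tape.
- **Camera disagreement:** taken singly, the cameras put the crate about 2 mm to opposite sides of the tape centre, which matches the stated calibration error.
- **Plain crate:** it is on its side and well off the tape, at y of about 0.21 to 0.35 m.
- **Everything else:** the other items measured where they started, to within 1–2 mm. Contact forces were about 3 N in the readings I took. No check failed.

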